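# Unlock the lamp stem and hold it drawn out to its band

### The job

Unlock the stem of the concrete lamp: turn the black dial on the base until its white pointer is on the green mark, and leave it there. Then draw the copper stem straight up out of its snug bore, keeping it upright and in line with the bore so that it does not jam, until all of its white band shows above the concrete but none of the red one below it, and finish while holding it still there in the gripper. Leave the tape roll, the screwdriver and the glass shade alone.

Things in the scene. Friction and masses are not known exactly. Their poses are not given: they have to be found in the camera images.
- lamp_base: Concrete lamp base, fixed to the table, 150 x 260 x 105 mm (x, y, z); origin at the centre of its underside, z up, top at z = 105 mm. In its own frame the bore for the stem is at (0, +50) mm and the dial's axis at (0, -45) mm.
- bore_mouth (a point): Centre of the bore's mouth in the top face of the base. The bore is vertical, 19.5 mm wide and 100 mm deep.
- green_mark (a point): The green mark of the dial's white scale, on the top face of the base, 47 mm from the dial's axis on the side away from the bore.
- dial (a joint): Angle of the locking dial in rad about the vertical, growing anticlockwise seen from above: 0 with the pointer on the green mark. It starts 0.6 to 1.35 rad anticlockwise of the mark, so it must be turned clockwise by its reading. It stays where it is left (friction about 0.06 N m). The catch plate that locks the stem turns with it.
- dial_grip (a point): On the dial's axis, 40 mm above the base's top: where to grip. The grip is a black upright bar 60 mm long, 14 mm thick, its top 51 mm above the base's top; it stands on a 62 mm disc whose top is 22 mm above the base's top. The bar lies along the line from here to the pointer.
- dial_pointer (a point): Tip of the dial's white pointer, 38 mm from the axis and 22.5 mm below the grip point; horizontally it points along the bar. On the dial's other side a brass catch plate (out to 82 mm from the axis, 9 to 13 mm above the base's top) overlaps the stem's flange and stops the stem after 3 mm of rise; near joint 0 a gap in the plate lets it pass.
- stem: Loose copper lamp stem, 0.25 to 0.5 kg, in the bore; z up its axis, origin on the axis at the underside of its flange (40 mm wide, 6 thick), which starts resting on the base's top. Below it an 18 mm rod goes 95 mm down, with a white band 38 to 48 mm and a red band 62 to 82 mm below the origin: white out and red hidden means risen by 48 to 62 mm. It drops back if let go.
- stem_head (a point): Middle of the stem's brass head, a cylinder 28 mm wide and 40 mm tall on the axis, 77 mm above the flange's underside; the place to grip; an 18 mm rod joins it to the flange. The head's top is 95 mm above the flange's underside.
- tape_roll: Yellow roll of tape lying flat, 90 mm across, 24 mm high; origin at the centre of its underside. Bystander.
- screwdriver: Screwdriver lying on the table. Bystander.
- glass_shade: Small clear glass bowl-shaped shade, 110 mm across, 70 mm high, standing on the table; origin at the centre of its underside. Bystander.
Things that resemble listed ones, but are neither listed nor needed, are in the scene too. What is meant by the stem is not pink, and is the smaller of those in its own colour.

How it is judged:
By the outcome, as a careful person would: the job done as asked, in the order asked, and still so for the second after the job is handed in, while the arm keeps its last pose, push and grip.
It also fails if it takes over 45 s, if anything falls off the work surface, if the arm or the gripper's body presses on something with over 40 N, if the wrist force passes 120 N, or if a joint passes its speed limit or range.

### The arm

A 6-joint arm with a two-finger parallel gripper is mounted at the origin on the work surface. World frame = base frame: x ahead of the robot, y to its left, z up, the work surface at z = 0. Lengths are in mm, angles in degrees, forces in N, time in s.
With the tool pointing down it reaches from about 350 to 850 mm from the base axis. Payload 8.1 kg.
Tool frame: the origin (TCP) lies between the finger pads; the fingertips stand 17 mm ahead of it and the grasp point (between the pads) lies 2 mm behind it; z points along the fingers, y is the line along which they close (so a half turn about z gives the same grasp; the last joint's range is limited). The gripper opens to 85 mm and grips with 20 to 120 N. Pads are 22 mm wide; open, the fingers measure 114 mm over their backs; the gripper's body (76 mm by 85 mm) begins 54 mm behind the grasp point. The pads swing forward as they close: fully open they stand 13 mm farther back than shut.
Start: joints at [67.643, 7.471, 85.268, -0, 87.261, -4.893], TCP at [180.04, 572.356, 224.792] pointing down, gripper open.
Joint ranges: [-169.43, 169.43], [-51.17, 129.36], [1.28, 143.12], [-76.62, 256.62], [0, 156.53], [-152.29, 152.29]. Speed limits (degrees/s): [136.94, 136.94, 159.86, 180, 180, 180].

### API

Orientations are given as [roll, pitch, yaw] about the fixed x, y, z axes, in that order (R = Rz(yaw) Ry(pitch) Rx(roll)).
In Python, from bench import sense, snapshot, hand_in, trace, place_of gives the robot as it stands.
- The arm moves only by the shell command python3 -m handwheel 'ROWS' [FORCE]. ROWS is JSON, a list of rows, each a list of 7 numbers: the opening, from -1 (shut) to 1 (fully open), then the shift along the tool's x, y, z in cm, then the turn, a rotation vector about the tool's x, y, z in rad. A call has 1 to 12 rows; each row shifts and turns the commanded pose from where the row before left it, along the tool's axes as they then stand; what a row does not reach is not made up. A row lasts 1/12 s, in which the tool goes at most 41.7 mm and 7.16 degrees, less where a joint would pass 70% of its speed; a pose out of reach is approached as far as the arm can. A call with a gripper value outside its range is refused whole. The fingers move at their own pace and stop on an object; FORCE is the grip in N (left out, the last holds). Time passes only in rows, so rows that do not move let the fingers close. It gives the time, the measured TCP pose, the force, the opening and the grip force at its end, in the units of the state.
- sense(): the state, without advancing time (a new reading comes with each control period).
- snapshot(name): name is "side" or "top" or "wrist"; returns a dict with "image" (420x560x3 uint8, red, green, blue), "intrinsics" (3x3 intrinsics, pixels), "k1" (the pictures are not rectified: a ray, as slopes to the right and down, at radius r is drawn at 1 + k1 r^2 times it, then the intrinsics apply), "R" (3x3) and "t" (3): a world point X has camera coordinates R X + t. Camera axes: x right, y down, z forward; pixel columns grow to the right and rows downward; lengths in mm; the calibration is good to about 2 mm. A picture is of the moment at which its call begins. There is no depth.
- hand_in(): hands the job in; it is judged then, once.
Trained networks look in a picture, given as the dict that the camera call returned (one of the last four; its "shot" number tells which), for a name from the list of things; names that differ only in an ending like _2 or _b are one class to them, and where a whole thing is asked for, a point or a joint stands for the part that bears it (a point fixed in the world has none). Each returns a list of dicts, best first, with "conf" (0 to 1); they miss things now and then, are a little off and sometimes report something else, mostly with a low value. They report only what shows in the picture. A call takes as long as a camera call. They do not tell look-alikes from the thing itself.
- trace(picture, query): "pixels" (420x560 bool, what is visible of it).
- place_of(picture, query): "location" ([x, y, z] in mm, in world coordinates, good to about 4 mm: a listed point, or the origin of a listed thing).
The state is a dict: "time": time; "joint_pos": joint angles; "qd": joint speeds; "joint_efforts": joint torques, N m; "tool_pos": TCP position; "tcp_rot": TCP orientation; "ft_force": force on the tool from outside, world axes, zero at the start; "wrist_torque": the same for the moment, N m; "finger_gap": finger opening in mm; "grip_force": force on a finger pad.
Only numpy, scipy, OpenCV 4.12 (cv2) and the standard library are available. Lean on these libraries where they do the work, as an engineer would, in place of code of your own. Each camera call takes 0.05 s, during which the arm holds its last target. There are 200 camera calls.

## Working session

There is one attempt and no reset: what is moved stays moved. The work goes in short steps, Python scripts to look and compute and a shell command to move; the robot and the scene stay as the last step left them, time stands still between calls to the robot, and variables do not carry over. Pictures are saved under pics/ and viewed, at most 10 in all, crops included, and the job is handed in when it is done.

```bash
mkdir -p pics; cat > h.py <<'E'
import numpy as np, cv2
from bench import sense, snapshot, trace, place_of
def save(p,n): cv2.imwrite('pics/'+n+'.png', p["image"][:,:,::-1])
def ray(p,uv):
    K=np.array(p["intrinsics"]);k=p["k1"]
    d=np.linalg.inv(K)@[uv[0],uv[1],1]; d=d[:2]; s=d.copy()
    for _ in range(20): s=d/(1+k*(s@s))
    R=np.array(p["R"]);t=np.array(p["t"])
    return -R.T@t, R.T@np.array([s[0],s[1],1])
def atz(p,uv,z):
    c,v=ray(p,uv); return c+v*(z-c[2])/v[2]
def proj(p,X):
    x=np.array(p["R"])@np.array(X)+np.array(p["t"]); s=x[:2]/x[2]; s=s*(1+p["k1"]*(s@s))
    return (np.array(p["intrinsics"])@[s[0],s[1],1])[:2]
E
python3 - <<'E'
from h import *
s=sense();print({k:np.round(v,2) for k,v in s.items()})
for n in ("top","side"):
    p=snapshot(n);save(p,n+"0")
    for q in ("lamp_base","bore_mouth","green_mark","dial_grip","dial_pointer","stem","stem_head","tape_roll","screwdriver","glass_shade"):
        print(n,q,[(round(d["conf"],2),np.round(d["location"]).tolist(),np.round(proj(p,d["location"])).tolist()) for d in place_of(p,q)])
E
```

```text
{'time': np.float64(0.0), 'joint_pos': array([67.64,  7.52, 85.33,  0.  , 87.26, -4.89]), 'qd': array([ 0.  ,  0.06, -0.06,  0.11, -0.09, -0.06]), 'joint_efforts': array([-0.000e+00, -5.694e+01, -5.006e+01, -0.000e+00,  2.000e-02,
       -0.000e+00]), 'tool_pos': array([179.83, 571.82, 223.74]), 'tcp_rot': array([-1.7989e+02, -1.0000e-02,  1.6253e+02]), 'ft_force': array([-0.08,  0.06, -0.31]), 'wrist_torque': array([-0.02, -0.02,  0.  ]), 'grip_force': np.float64(0.0), 'finger_gap': np.float64(85.47)}
top lamp_base [(0.66, [406.0, -219.0, 3.0], [384.0, 282.0]), (0.65, [522.0, -18.0, 0.0], [307.0, 238.0])]
top bore_mouth [(0.86, [542.0, 26.0, 101.0], [292.0, 225.0]), (0.4, [526.0, -22.0, -2.0], [309.0, 237.0])]
top green_mark [(0.61, [488.0, -102.0, 105.0], [344.0, 247.0])]
top dial_grip [(0.62, [509.0, -62.0, 145.0], [330.0, 236.0])]
top dial_pointer [(0.77, [538.0, -83.0, 122.0], [337.0, 226.0]), (0.35, [524.0, -21.0, -1.0], [308.0, 238.0])]
top stem [(0.7, [343.0, -9.0, 128.0], [308.0, 308.0]), (0.62, [543.0, 27.0, 105.0], [291.0, 225.0]), (0.57, [469.0, 195.0, 94.0], [223.0, 255.
[... 418 characters left out ...]
524.0, -20.0, -1.0], [266.0, 267.0])]
side bore_mouth []
side green_mark [(0.92, [487.0, -105.0, 104.0], [254.0, 264.0])]
side dial_grip [(0.61, [507.0, -63.0, 145.0], [260.0, 236.0])]
side dial_pointer [(0.77, [545.0, -85.0, 126.0], [280.0, 247.0])]
side stem [(0.85, [544.0, 26.0, 105.0], [271.0, 220.0]), (0.74, [342.0, -11.0, 127.0], [182.0, 233.0]), (0.65, [468.0, 201.0, 98.0], [230.0, 179.0])]
side stem_head [(0.65, [541.0, 28.0, 182.0], [270.0, 193.0]), (0.57, [343.0, -9.0, 236.0], [177.0, 194.0])]
side tape_roll [(0.7, [608.0, 189.0, 2.0], [285.0, 205.0])]
side screwdriver []
side glass_shade [(0.73, [401.0, -216.0, -1.0], [222.0, 343.0]), (0.39, [506.0, -60.0, 143.0], [260.0, 235.0])]
```

View pics/top0.png

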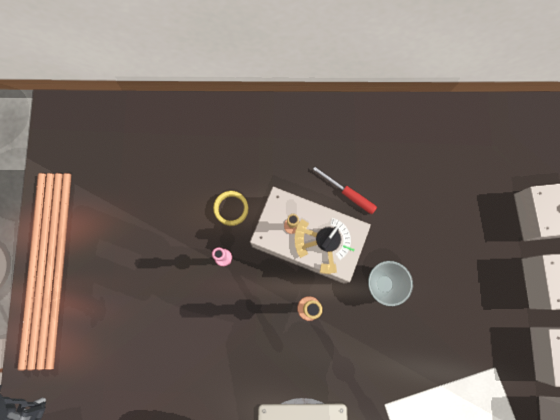

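View pics/side0.png

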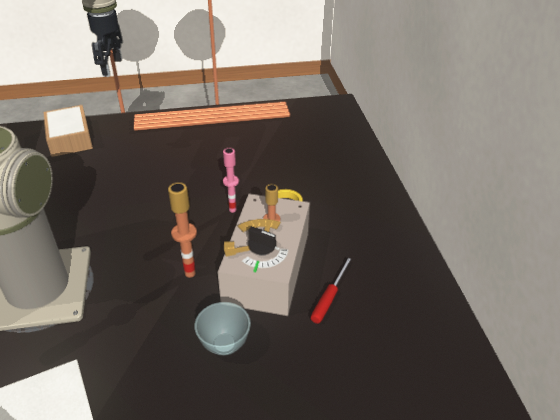

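The real stem is the small copper one in the base, at about (292,222) in the top picture and (271,205) in the side picture. The larger copper one at (310,308) and the pink one at (222,256) are decoys. The dial is at (329,238) with its pointer up-right and the green mark at (348,247), so it reads about +77°. I'll go over the dial at a safe height first.

```bash
python3 -m handwheel '[[1,0,0,-3,0,0,0],[1,0,0,-4,0,0,0],[1,0,0,-3,0,0,0],[1,-2.8,-2.8,0,0,0,0],[1,-2.8,-2.8,0,0,0,0],[1,-2.8,-2.8,0,0,0,0],[1,-2.8,-2.8,0,0,0,0],[1,-2.8,-2.8,0,0,0,0],[1,-2.8,-2.8,0,0,0,0],[1,-2.8,-2.8,0,0,0,0],[1,-2.8,-2.8,0,0,0,0],[1,-2.8,-2.8,0,0,0,0]]' 40
python3 -m handwheel '[[1,-2.8,-2.8,0,0,0,0],[1,-2.8,-2.8,0,0,0,0],[1,-2.8,-2.8,0,0,0,0],[1,-2.8,-2.8,0,0,0,0],[1,-2.8,-2.8,0,0,0,0],[1,-2.8,-2.8,0,0,0,0],[1,-2.8,-2.8,0,0,0,0],[1,-2.8,-2.8,0,0,0,0],[1,-2.8,-2.8,0,0,0,0],[1,0,0,0,0,0,0],[1,0,0,0,0,0,0],[1,0,0,0,0,0,0]]'
python3 - <<'E'
from h import *
s=sense();print(np.round(s["tool_pos"],1),np.round(s["tcp_rot"],2),np.round(s["joint_pos"],1))
for n in ("wrist","side"):
    p=snapshot(n);save(p,n+"1")
    for q in ("lamp_base","bore_mouth","green_mark","dial_grip","dial_pointer","stem","stem_head"):
        print(n,q,[(round(d["conf"],2),np.round(d["location"],1).tolist(),np.round(proj(p,d["location"])).tolist()) for d in place_of(p,q)])
E
```

```text
time: 2.1
tool_pos: [345.2, 254.7, 325.1]
tcp_rot: [180.0, 0.0, 162.6]
ft_force: [0.9, 0.3, 0.1]
finger_gap: 85.3
grip_force: 0.0
time: 3.1
tool_pos: [509.4, -59.5, 324.7]
tcp_rot: [180.0, -0.0, 162.5]
ft_force: [-0.4, 0.5, 0.9]
finger_gap: 85.4
grip_force: 0.0
[509.4 -59.5 324.7] [ 1.7998e+02 -4.0000e-02  1.6249e+02] [-12.4  -7.2  89.6   0.   97.6 -84.9]
wrist lamp_base [(0.76, [525.5, -19.0, -0.9], [305.0, 158.0])]
wrist bore_mouth [(0.66, [543.0, 25.7, 107.8], [354.0, 177.0])]
wrist green_mark [(0.56, [490.5, -104.0, 103.9], [234.0, 167.0])]
wrist dial_grip [(0.82, [510.2, -59.3, 146.9], [275.0, 181.0]), (0.53, [521.6, -20.3, 1.9], [303.0, 156.0])]
wrist dial_pointer [(0.69, [533.6, -81.5, 126.3], [263.0, 201.0])]
wrist stem [(0.86, [462.6, 194.2, 99.6], [483.0, 63.0]), (0.74, [540.3, 30.8, 105.3], [357.0, 174.0])]
wrist stem_head [(0.72, [543.9, 24.0, 181.0], [370.0, 197.0]), (0.59, [466.1, 194.1, 170.6], [531.0, 59.0])]
side lamp_base [(0.9, [522.2, -20.1, 3.3], [265.0, 266.0])]
side bore_mouth [(0.63, [541.5, 29.3, 104.3], [270.0, 219.0])]
side green_mark [(0.64, [490.7, -101.9, 105.2], [256.0, 263.0]), (0.5, [657.5, -122.0, 0.5], [331.0, 292.0])]
side dial_grip [(0.91, [508.5, -62.0, 145.0], [261.0, 235.0]), (0.19, [543.8, 29.8, 103.6], [271.0, 219.0])]
side dial_pointer [(0.57, [542.2, -83.0, 125.9], [278.0, 247.0])]
side stem [(0.89, [343.5, -15.6, 128.2], [183.0, 235.0]), (0.66, [468.9, 200.0, 95.3], [231.0, 180.0]), (0.65, [541.8, 26.4, 101.3], [270.0, 221.0]), (0.44, [489.0, -102.2, 105.4], [255.0, 263.0])]
side stem_head [(0.73, [540.8, 24.8, 181.2], [270.0, 195.0]), (0.67, [347.4, -11.6, 229.3], [179.0, 197.0]), (0.58, [468.1, 198.4, 170.2], [229.0, 156.0])]
```

View pics/wrist1.png

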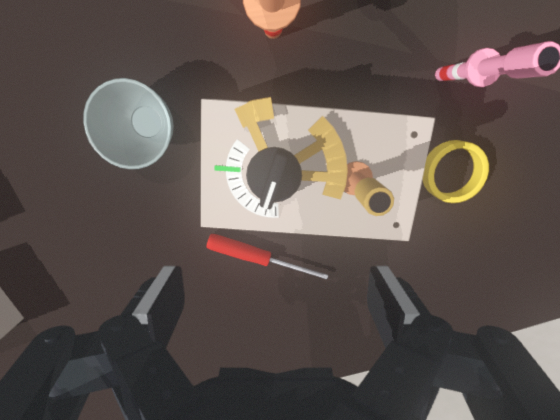

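The wrist picture shows the top face with corners at (201,99), (433,117), (409,241) and (201,226). The white pointer runs from (273,184) to (266,210), the green mark is at (227,168), and the stem's head is at (375,197). Next I'll work out the poses.

```bash
python3 - <<'E'
from h import *
p=snapshot("wrist")
C=[atz(p,u,105)[:2] for u in ((201,99),(433,117),(409,241),(201,226))]
print(np.round(C,1),[round(float(np.linalg.norm(C[i]-C[i-1]))) for i in range(4)],"ctr",np.mean(C,0).round(1))
d=C[1]-C[0]+C[2]-C[3]; a=np.degrees(np.arctan2(d[1],d[0]));yaw=a-90
e=np.array([np.cos(np.radians(a)),np.sin(np.radians(a))]);c=np.mean(C,0)
print("yaw",yaw,"dial",c-45*e,"bore",c+50*e,"green",c-92*e, "greenpix",atz(p,(227,168),105))
im=p["image"].astype(int)
hs=cv2.cvtColor(p["image"],cv2.COLOR_RGB2HSV)
g=(hs[...,0]>45)&(hs[...,0]<80)&(hs[...,1]>150)&(hs[...,2]>80); ys,xs=np.nonzero(g[140:200,200:260]); print("green c",atz(p,(xs.mean()+200,ys.mean()+140),105).round(1),len(xs))
w=np.zeros(im.shape[:2],np.uint8); w[178:216,255:285]=(im.min(2)>150)[178:216,255:285]
n,l,st,ce=cv2.connectedComponentsWithStats(w)
for i in range(1,n):
  if st[i,4]<25: continue
  ys,xs=np.nonzero(l==i); P=np.array([atz(p,(x,y),127)[:2] for x,y in zip(xs,ys)])
  m=P.mean(0);u,s,v=np.linalg.svd(P-m); q=(P-m)@v[0]
  print(st[i],m.round(1),"dir",np.degrees(np.arctan2(v[0,1],v[0,0])).round(1),"len",np.ptp(q).round(1),"wid",np.ptp((P-m)@v[1]).round(1),"from dial",np.degrees(np.arctan2(*(m-(c-45*e))[::-1])).round(1))
for k in range(3):
  p=snapshot("wrist")
  print([(q,np.round(place_of(p,q)[0]["location"],1)) for q in ("dial_grip","dial_pointer","stem_head")])
cv2.imwrite('pics/crop1.png',cv2.resize(p["image"][90:250,190:440,::-1],None,fx=3,fy=3,interpolation=2))
E
```

```text
[[ 408.4 -112.5]
 [ 503.1  127.4]
 [ 644.8   74.2]
 [ 547.2 -167.1]] [149, 258, 151, 260] ctr [525.9 -19.5]
yaw -21.788693989986243 dial [509.17981539 -61.25842763] bore [544.44235362  26.95468589] green [ 491.73413859 -104.90070485] greenpix [ 488.96366738 -111.5610421   105.        ]
green c [nan nan nan] 0
[255 181  30  35 516] [539.6 -75.9] dir -29.8 len 43.3 wid 36.9 from dial -25.7
[('dial_grip', array([507.1, -56.6, 150. ])), ('dial_pointer', array([523.5, -20. ,   2.2])), ('stem_head', array([543.2,  24.1, 181.2]))]
[('dial_grip', array([508.8, -59.8, 148.5])), ('dial_pointer', array([533.3, -81.3, 123.9])), ('stem_head', array([472.9, 192.4, 171.7]))]
[('dial_grip', array([510.3, -58.9, 149.9])), ('dial_pointer', array([534.5, -79.2, 125.3])), ('stem_head', array([470.2, 193.3, 169.7]))]<stdin>:10: RuntimeWarning: Mean of empty slice.
  ret = ret.dtype.type(ret / rcount)
```

View pics/crop1.png

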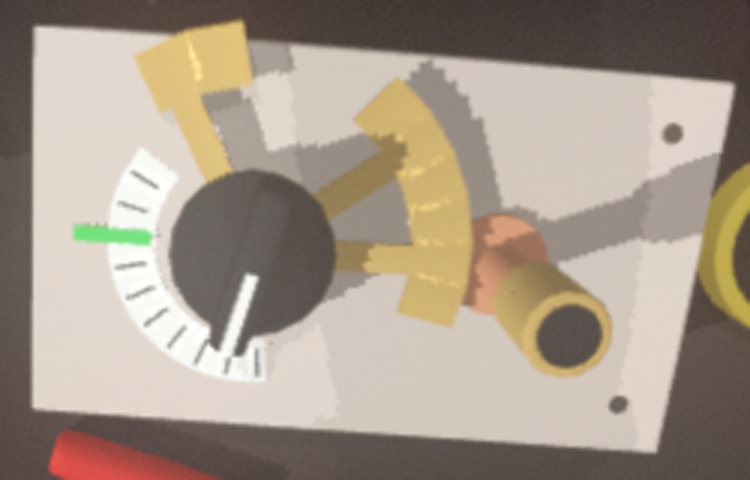

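The pointer tip is at crop (227,355), full (265.7,208). The bar runs along it to crop (265,193).

```bash
python3 - <<'E'
from h import *
p=snapshot("wrist"); dl=np.array([509.2,-61.3])
f=lambda x,y:(190+x/3,90+y/3)
for z in (122.5,127.5):
  m=atz(p,f(227,355),z)[:2]-dl; print(z,m,np.hypot(*m),np.degrees(np.arctan2(m[1],m[0])))
for z in (122.5,156):
  m=atz(p,f(227,355),z)-atz(p,f(251,275),z); print("stripe dir",z,np.hypot(*m[:2]),np.degrees(np.arctan2(m[1],m[0])))
print("disc c",atz(p,f(252,253),127),"proj axis156",3*(proj(p,[509.2,-61.3,156])-[190,90]),3*(proj(p,[509.2,-61.3,127])-[190,90]))
for z in (200,): print("head top",atz(p,f(570,336),z))
a=np.radians(-34)
for ang in (-30,-34,-38):
  a=np.radians(ang); d=np.array([np.cos(a),np.sin(a)])
  print(ang,[np.round(3*(proj(p,[*(dl+r*d),156])-[190,90])) for r in (-30,30)], np.round(3*(proj(p,[*(dl+38*d),122.5])-[190,90])))
E
```

```text
122.5 [ 34.66528963 -20.48176339] 40.26394090200177 -30.576444181670826
127.5 [ 33.09393917 -19.81916984] 38.574710664031166 -30.916384768073925
stripe dir 122.5 32.76342140423843 -33.8630620751653
stripe dir 156 29.633493488196848 -33.863062075165345
disc c [507.83645239 -60.31959898 127.        ] proj axis156 [250.09227139 276.7009177 ] [250.56906857 257.27618898]
head top [544.52364825  27.57072298 200.        ]
-30 [array([270., 190.]), array([232., 359.])] [229. 350.]
-34 [array([276., 191.]), array([226., 358.])] [223. 348.]
-38 [array([282., 193.]), array([220., 356.])] [216. 346.]
```

```bash
python3 -m handwheel '[[1,0,0,0,0,0,0.09],[1,0,0,0,0,0,0.09],[1,0,0,0,0,0,0.09],[1,-0.05,-0.1,3,0,0,0],[1,0,0,3,0,0,0],[1,0,0,3,0,0,0],[1,0,0,3,0,0,0],[1,0,0,2.5,0,0,0],[1,0,0,1.7,0,0,0],[1,0,0,1,0,0,0],[1,0,0,0.5,0,0,0],[1,0,0,0,0,0,0]]'
python3 -m handwheel '[[0,0,0,0,0,0,0],[-0.4,0,0,0,0,0,0],[-1,0,0,0,0,0,0],[-1,0,0,0,0,0,0],[-1,0,0,0,0,0,0],[-1,0,0,0,0,0,0],[-1,0,0,0,0,0,0],[-1,0,0,0,0,0,0]]' 40
```

```text
time: 5.6
tool_pos: [509.0, -60.7, 147.1]
tcp_rot: [-180.0, -0.1, 147.1]
ft_force: [-0.6, -0.6, 0.3]
finger_gap: 85.3
grip_force: 0.0
time: 6.27
tool_pos: [509.2, -61.8, 148.4]
tcp_rot: [-179.9, 0.0, 147.0]
ft_force: [-3.2, -3.6, 4.1]
finger_gap: 10.9
grip_force: 38.9
```

```bash
python3 -m handwheel '[[-1,0,0,-0.1,0,0,0.115],[-1,0,0,0,0,0,0.115],[-1,0,0,0,0,0,0.115],[-1,0,0,0,0,0,0.115],[-1,0,0,0,0,0,0.115],[-1,0,0,0,0,0,0.115]]'
python3 -m handwheel '[[-1,0,0,0,0,0,0.115],[-1,0,0,0,0,0,0.115],[-1,0,0,0,0,0,0.115],[-1,0,0,0,0,0,0.115],[-1,0,0,0,0,0,0.115],[-1,0,0,0,0,0,0.11],[-1,0,0,0,0,0,0],[-1,0,0,0,0,0,0],[-1,0,0,0,0,0,0]]'
python3 - <<'E'
from h import *
p=snapshot("side");save(p,"side2");print(sense()["wrist_torque"],sense()["joint_pos"])
p=snapshot("wrist")
cv2.imwrite('pics/w2.png',p["image"][:,:,::-1])
E
```

```text
time: 6.77
tool_pos: [508.5, -62.2, 148.6]
tcp_rot: [-179.8, 0.1, 107.2]
ft_force: [-3.4, -6.5, 1.8]
finger_gap: 10.8
grip_force: 40.5
time: 7.52
tool_pos: [507.8, -62.2, 148.5]
tcp_rot: [-179.8, 0.2, 68.2]
ft_force: [-8.3, -6.5, 2.6]
finger_gap: 10.7
grip_force: 42.0
[-1.09212923  1.42831721 -0.04582776] [-12.60273413  -3.25568115 104.33904628  -0.17289444  79.09960632
   9.18558088]
```

View pics/w2.png

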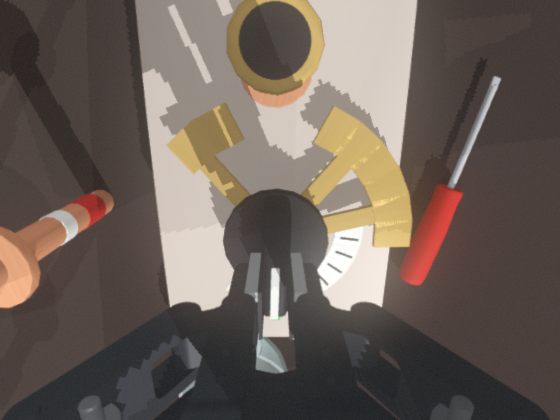

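The dial has turned, and the plate's gap is now under the stem. I'll release it, lift and check the pointer.

```bash
python3 -m handwheel '[[-0.5,0,0,0,0,0,0],[0,0,0,0,0,0,0],[0.3,0,0,0,0,0,0],[0.3,0,0,0,0,0,0],[0.3,0,0,-1,0,0,0],[0.5,0,0,-2,0,0,0],[1,0,0,-3,0,0,0],[1,0,0,-3,0,0,0],[1,0,0,-3,0,0,0],[1,0,0,-3,0,0,0],[1,0,0,0,0,0,0],[1,0,0,0,0,0,0]]'
python3 - <<'E'
from h import *
s=sense();print(np.round(s["tool_pos"],1),np.round(s["tcp_rot"],2),np.round(s["ft_force"],1))
p=snapshot("wrist")
for q in ("lamp_base","bore_mouth","green_mark","dial_grip","dial_pointer","stem","stem_head"):
    print(q,[(round(d["conf"],2),np.round(d["location"],1).tolist(),np.round(proj(p,d["location"])).tolist()) for d in place_of(p,q)])
u=proj(p,[508.5,-61.8,127]);x,y=np.maximum(np.round(u).astype(int)-[100,110],0);print(x,y)
cv2.imwrite('pics/c3.png',cv2.resize(p["image"][y:y+200,x:x+200,::-1],None,fx=3,fy=3,interpolation=2))
E
```

```text
time: 8.62
tool_pos: [510.8, -61.0, 302.3]
tcp_rot: [179.7, -0.1, 68.3]
ft_force: [0.6, -0.6, -0.7]
finger_gap: 85.3
grip_force: 0.0
[510.8 -61.  302.3] [ 1.7967e+02 -6.0000e-02  6.8300e+01] [ 0.6 -0.6 -0.7]
lamp_base [(0.8, [522.6, -16.9, 1.1], [270.0, 127.0]), (0.7, [488.6, -95.0, 125.9], [266.0, 218.0])]
bore_mouth []
green_mark [(0.9, [492.4, -106.3, 102.1], [273.0, 218.0])]
dial_grip [(0.64, [508.2, -60.1, 147.9], [271.0, 187.0])]
dial_pointer [(0.91, [486.3, -94.0, 124.3], [264.0, 217.0])]
stem [(0.76, [539.4, 30.3, 105.0], [266.0, 85.0]), (0.71, [347.3, -10.3, 124.1], [113.0, 194.0])]
stem_head [(0.92, [340.9, -11.7, 230.3], [43.0, 238.0]), (0.75, [544.4, 24.2, 185.4], [273.0, 86.0])]
172 74
```

View pics/c3.png

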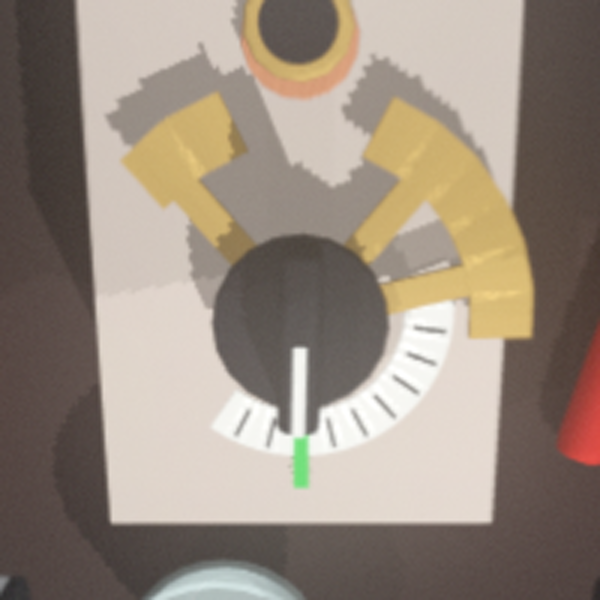

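The pointer at crop (299,~430) lines up with the green mark at (301,462), about 1° off at most. Next is the stem's head, with the top's centre at crop (299,22).

```bash
python3 - <<'E'
from h import *
p=snapshot("wrist");print("head top",atz(p,(172+299/3,74+22/3),200).round(1))
s=sense();P=np.array(s["tool_pos"]);y=np.radians(s["tcp_rot"][2])
print(P.round(1),s["tcp_rot"])
for T in ([544,27],):
  d=np.array(T)-P[:2];print("tool x,y",d@[np.cos(y),np.sin(y)],d@[np.sin(y),-np.cos(y)])
E
```

```text
head top [541.7  26.9 200. ]
[509.1 -60.7 298. ] [-1.79922347e+02  1.37499414e-02  6.82846166e+01]
tool x,y 94.38772195378753 -0.03838519503799022
```

```bash
python3 -m handwheel '[[1,3.2,0,0,0,0,0],[1,3.1,-0.05,0,0,0,0],[1,3.1,0,0,0,0,0],[1,0,0,2.5,0,0,0],[1,0,0,2.5,0,0,0],[1,0,0,2.5,0,0,0],[1,0,0,2.2,0,0,0],[1,0,0,1.4,0,0,0],[1,0,0,0.7,0,0,0],[1,0,0,0,0,0,0],[1,0,0,0,0,0,0]]'
python3 -m handwheel '[[0.3,0,0,0,0,0,0],[0,0,0,0,0,0,0],[-0.3,0,0,0,0,0,0],[-1,0,0,0,0,0,0],[-1,0,0,0,0,0,0],[-1,0,0,0,0,0,0],[-1,0,0,0,0,0,0],[-1,0,0,0,0,0,0]]' 60
python3 - <<'E'
from h import *
s=sense();print(s["wrist_torque"],s["ft_force"],s["tool_pos"])
E
```

```text
time: 9.98
tool_pos: [543.8, 26.7, 181.1]
tcp_rot: [-180.0, 0.0, 68.3]
ft_force: [-1.5, -0.0, -0.0]
finger_gap: 85.2
grip_force: 0.0
time: 10.65
tool_pos: [544.1, 26.8, 181.7]
tcp_rot: [179.9, -0.0, 68.3]
ft_force: [-2.1, 0.1, 6.1]
finger_gap: 25.0
grip_force: 58.8
[ 0.0499179   0.30663726 -0.06142657] [-2.08981808  0.06658296  6.10502076] [544.12889917  26.8097178  181.73919366]
```

```bash
python3 -m handwheel '[[-1,0,0,-0.3,0,0,0],[-1,0,0,-0.3,0,0,0],[-1,0,0,-0.4,0,0,0],[-1,0,0,0,0,0,0]]'
python3 -m handwheel '[[-1,0,0,-0.4,0,0,0],[-1,0,0,-0.4,0,0,0],[-1,0,0,-0.2,0,0,0],[-1,0,0,0,0,0,0],[-1,0,0,0,0,0,0]]'
```

```text
time: 10.98
tool_pos: [543.9, 26.7, 191.5]
tcp_rot: [180.0, -0.0, 68.3]
ft_force: [0.8, -0.1, -2.2]
finger_gap: 25.1
grip_force: 59.2
time: 11.4
tool_pos: [543.8, 26.8, 201.0]
tcp_rot: [180.0, -0.0, 68.3]
ft_force: [0.5, 0.6, -2.7]
finger_gap: 25.1
grip_force: 59.3
```

```bash
python3 -m handwheel '[[-1,0,0,-0.4,0,0,0],[-1,0,0,-0.5,0,0,0],[-1,0,0,-0.5,0,0,0],[-1,0,0,-0.5,0,0,0],[-1,0,0,-0.5,0,0,0],[-1,0,0,-0.5,0,0,0],[-1,0,0,-0.4,0,0,0],[-1,0,0,-0.2,0,0,0],[-1,0,0,0,0,0,0],[-1,0,0,0,0,0,0],[-1,0,0,0,0,0,0],[-1,0,0,0,0,0,0]]'
python3 - <<'E'
from h import *
p=snapshot("side")
for q in ("stem","stem_head","dial_pointer","green_mark"):
    print(q,[(round(d["conf"],2),np.round(d["location"],1).tolist()) for d in place_of(p,q)])
cv2.imwrite('pics/s4.png',cv2.resize(p["image"][150:320,180:350,::-1],None,fx=3.5,fy=3.5,interpolation=2))
E
```

```text
time: 12.4
tool_pos: [543.7, 26.7, 235.5]
tcp_rot: [-180.0, 0.0, 68.3]
ft_force: [1.4, -0.8, -1.6]
finger_gap: 25.5
grip_force: 59.3
stem [(0.95, [344.3, -11.1, 127.0]), (0.76, [545.4, 26.9, 155.4]), (0.57, [468.2, 198.0, 96.1]), (0.5, [524.2, -19.0, -2.5])]
stem_head [(0.78, [465.8, 197.5, 168.5]), (0.75, [539.9, 25.0, 234.9]), (0.58, [345.0, -12.3, 234.2])]
dial_pointer [(0.83, [497.9, -98.5, 124.9])]
green_mark [(0.82, [485.9, -103.7, 105.5])]
```

View pics/s4.png

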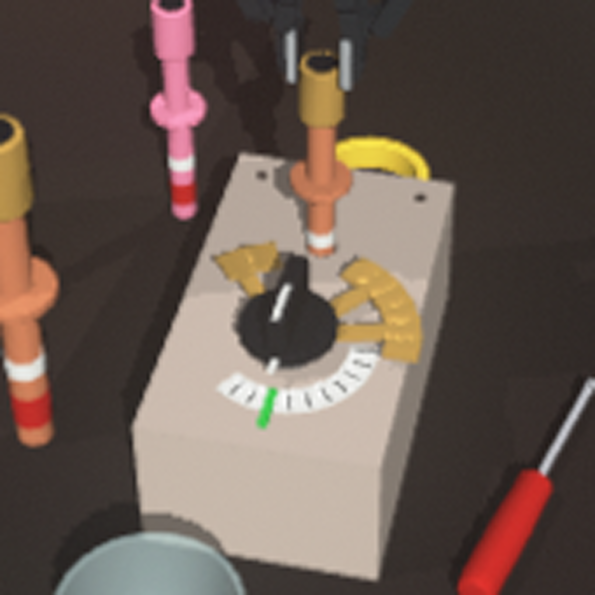

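The crop shows the white band at (320,240) fully above the concrete, with about 6 mm of copper below it and no red. The pointer is on the green mark and the stem is held still.

```bash
python3 -c "
from bench import hand_in;print(hand_in())"
```

```text
the job is handed in; nothing more can be done
None
```

The job is handed in, with no verdict returned: the dial pointer is on the green mark, and the stem is raised about 54 mm and held still in the gripper, with all of the white band showing and no red.

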